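# Refit the discharge chute of a capsule filler

## Task

Refit the cleaned discharge chute on the capsule filler: lower its flange over both screw heads on the discharge station until it lies flat, then slide it gently towards the white ejector head until it is fully home and the red lock pin springs up through its hole, and let go. The screw carriage was backed off for cleaning by an amount nobody noted, so feel for the heads and the stop, do not force the chute, and leave everything else where it is.

Things in the scene. Friction and masses are not known exactly. Their poses are not given: they have to be found in the camera images.
- chute_mid (a point): Middle of the loose aluminium chute (about 0.4 kg), 22 mm above its underside. Flange: 4 mm thick, x -38 to 56, y -92 to 92 mm. On it stands a trough along x: upright walls, 44 mm wide outside, x -75 to 70, up to 44 mm above the underside; blue floor sloping down to -x. Grip across these walls (along y), fingertips 2 mm or more above the flange. x points to the inlet end, z up.
- chute_hole (a point): Centre, on the flange's underside, of the keyhole at chute x = +2, y = +70 mm: a round hole 22 mm across, with a slot 11 mm wide (flared to 15 at its mouth) running from it towards -x, which stops the screw with its centre at chute x = -20 mm. The other keyhole is the same at y = -70 mm. Sliding the seated chute along takes up to about 6 N, more if pressed down.
- chute_pin_hole (a point): Centre, on the flange's underside, of the plain hole for the lock pin, 10 mm long in x, 14 mm in y, at chute x = +26, y = -70 mm.
- chute_inlet (a point): Middle of the inlet end of the chute's trough, 70 mm along the chute's +x from chute_mid, same height. It faces the white ejector head when fitted.
- station_top (a point): Fixed reference mark of the station, 42 mm above the deck, level with the top face of the screw carriage. x towards the white ejector head, z up. The carriage (dark plate 116 x 196 mm) is clamped on rails, its real centre 4 to 26 mm from this point along -x (unmeasured); across, in angle and in height it is true. Home: chute x along this x, chute_mid 22 mm above the carriage's real centre.
- screw_mark (a point): Fixed mark, on the level of the carriage's top face, at station x = -20, y = +70 mm. One screw stands 4 to 26 mm from it along station -x (with the carriage), its twin 140 mm across at y = -70. Shank 8 mm across; domed head 16 mm across, 6 to 11.7 mm above the carriage. The holes pass over the heads with the chute 22 mm short (-x) of home; the slots' ends stop it rigidly at home.
- ejector_face (a point): Middle of the lower edge of the white ejector head's face, 85 mm along station +x from station_top, 34 mm below it; fixed. The head is 150 mm wide and 70 mm long, its top 32 mm above station_top, blue air fitting to 44 mm.
- lock_pin (a joint): Red sprung lock pin, 8 mm across, standing 7 mm out of the carriage at x = +26, y = -70 mm from the carriage's real centre. 0 = fully up, grows as it is pressed down (m). The flange lying over it presses it to 0.007 with about 1.5 N; it springs up when its hole in the home chute comes over it.
- tray: Fixed blue parts tray, 280 x 400 mm, floor 4 mm above the deck, rim 10 mm high; origin under its centre.
- tote: Empty white plastic tote, 100 x 170 x 42 mm high, loose, standing under the chute's low end, centre about 190 mm from station_top towards station -x; origin under its centre. Leave alone.
- dosing_ring: Steel ring 68 mm across, 14 mm high, lying on the tray; origin under its centre. Leave alone.
- brush: Cleaning brush, 160 mm long, lying on the tray. Leave alone.
- jar: Amber jar, 68 mm across, 100 mm high. Leave alone.
- bowl: Steel bowl, 120 mm across, 50 mm high. Leave alone.
- screwdriver: Screwdriver lying on the deck. Leave alone.
- scoop: Scoop lying on the deck. Leave alone.

How it is judged:
By the outcome, as a careful person would: the job done as asked, in the order asked, and still so for the second after the job is handed in, with the robot touching nothing.
It also fails if it takes over 54 s, if anything falls off the work surface, if the arm or the gripper's body presses on something with over 40 N, if the wrist force passes 120 N, or if a joint passes its speed limit or range.

## Robot

A 6-joint arm with a two-finger parallel gripper is mounted at the origin on the work surface. World frame = base frame: x ahead of the robot, y to its left, z up, the work surface at z = 0. Lengths are in m, angles in rad, forces in N, time in s.
With the tool pointing down it reaches from about 0.425 to 0.95 m from the base axis. Payload 14.7 kg.
Tool frame: the origin (TCP) lies midway between the tips of the shut fingers; the grasp point (between the pads) lies 19 mm behind it (r.hold_point_z is the distance from the TCP to the grasp point, in m); y points along the fingers, z is the direction in which the jaws open and shut, and the axes are right-handed (so a half turn about y gives the same grasp; the last joint's range is limited). The gripper opens to 85 mm and grips with 20 to 120 N. Pads are 22 mm wide; open, the fingers measure 114 mm over their backs; the gripper's body (76 mm by 85 mm) begins 54 mm behind the grasp point. The pads swing forward as they close: fully open they stand 13 mm farther back than shut.
Start: joints at [-1.205, 0.48, 1.596, -0, 1.065, -0.047], TCP at [0.261, -0.595, 0.231] pointing down, gripper open.
Joint ranges: [-2.75, 2.75], [-0.82, 2.05], [0.23, 2.67], [-1.56, 4.7], [0.09, 2.69], [-2.92, 2.92]. Speed limits (rad/s): [1.89, 1.89, 2.39, 3.01, 3.01, 3.01].

## Interface

Orientations are given as a unit quaternion [w, x, y, z].
In Python, from rig import r gives the robot as it stands.
- The arm moves only by the tool play_rows, never from a script. Its argument "deltas" is a list of rows, each a list of 5 numbers: the shift along the tool's x, y, z in mm, then the turn about the tool's y in rad, then the gripper's target within -1 to 1 (fully open at 1, half-way at 0, shut at -1). A call has 1 to 20 rows; each row is the pose to reach, as a shift and turn from the pose measured when the call began, along the tool's axes at that moment; what a row does not reach only later rows make up. A row lasts 1/12 s, in which the tool goes at most 41.7 mm and 7.16 degrees, less where a joint would pass 70% of its speed; a pose out of reach is approached as far as the arm can. A call with a gripper value outside its range is refused whole. The fingers move at their own pace and stop on an object; "grip_force" is the grip in N (left out, the last holds). Time passes only in rows, so rows that repeat a pose let the fingers close. It gives the time, the measured TCP pose, the force and the opening at its end, in the units of the state.
- r.read_state(): the state, without advancing time (a new reading comes with each control period).
- r.camera(name): name is "side" or "top"; returns a dict with "pixels" (480x640x3 uint8, red, green, blue), "z_map" (480x640 float32, m along the optical axis (not along the pixel's ray), 0 where there is no reading), "intrinsics" (3x3 intrinsics, pixels), "pose" (4x4, takes a point from camera to world coordinates). Camera axes: x right, y down, z forward; pixel columns grow to the right and rows downward; lengths in m; the calibration is good to about 2 mm. A picture is of the moment at which its call begins.
- r.hand_in(): hands the job in, once; it reports no verdict.
Trained networks look in a picture, given as the dict that the camera call returned (one of the last four; its "shot" number tells which), for a name from the list of things; names that differ only in an ending like _2 or _b are one class to them, and where a whole thing is asked for, a point or a joint stands for the part that bears it (a point fixed in the world has none). Each returns a list of dicts, best first, with "conf" (0 to 1); they miss things now and then, are a little off and sometimes report something else, mostly with a low value. They report only what shows in the picture. A call takes as long as a camera call.
- r.look_for(target, picture): "xyz" ([x, y, z] in m, in world coordinates, good to about 4 mm: the middle of the surface that is visible of it).
- r.silhouettes(target, picture): "mask" (480x640 bool, what is visible of it).
The state is a dict: "t": time; "qpos": joint angles; "qvel": joint speeds; "joint_torque": joint torques, N m; "tcp_pos": TCP position; "orientation": TCP orientation; "ft_force": force on the tool from outside, world axes, zero at the start; "torque": the same for the moment, N m; "opening": finger opening in m.
Only numpy, scipy, OpenCV 4.12 (cv2) and the standard library are available. Lean on these libraries where they do the work, as an engineer would, in place of code of your own. Each camera call takes 0.05 s, during which the arm holds its last target. There are 200 camera calls.

## Working session

There is one attempt and no reset: what is moved stays moved. The work goes in short steps, Python scripts to look and compute and a tool call to move; the robot and the scene stay as the last step left them, time stands still between calls to the robot, and variables do not carry over. Pictures are saved under pics/ and viewed, about 8 in all and at most 12, crops included, and the job is handed in when it is done.

Besides the shell and the picture viewer there is one more tool, called after "Emit:" as name(argument=value, ...), one argument or row to a line, values as JSON. play_rows: Moves the arm, as the interface text tells. Its arguments: {"type":"object","properties":{"deltas":{"type":"array"},"grip_force":{"type":"number"}},"required":["deltas"]}

```bash
ls; mkdir -p pics; cat > h.py <<'E'
import numpy as np,cv2
from rig import r
def save(c,n,crop=None,s=1):
    im=c["pixels"][:,:,::-1]
    if crop: a,b,x,y=crop; im=im[b:y,a:x]
    im=cv2.resize(im,None,fx=s,fy=s,interpolation=cv2.INTER_CUBIC)
    cv2.imwrite("pics/"+n,im)
def world(c):
    K,T,z=c["intrinsics"],c["pose"],c["z_map"]
    v,u=np.mgrid[:480,:640]
    P=np.stack([(u-K[0,2])/K[0,0]*z,(v-K[1,2])/K[1,1]*z,z],-1)
    W=P@T[:3,:3].T+T[:3,3]; W[z==0]=np.nan
    return W
E
python3 - <<'E'
from h import *
s=r.read_state(); print({k:np.round(v,3) for k,v in s.items()}, r.hold_point_z)
for n in("top","side"):
    c=r.camera(n); save(c,n+"0.png"); print(n,np.round(c["pose"],3).tolist(),c["intrinsics"][0,0])
    np.savez(n+"0.npz",**{k:c[k] for k in("pixels","z_map","intrinsics","pose")})
    for t in["chute_mid","chute_hole","chute_pin_hole","chute_inlet","station_top","screw_mark","ejector_face","lock_pin","tray","tote"]:
        print(t,[(np.round(d["xyz"],3).tolist(),round(d["conf"],2)) for d in r.look_for(t,c)[:3]])
E
```

```text
pics
{'t': np.float64(0.0), 'qpos': array([-1.205,  0.481,  1.597,  0.   ,  1.065, -0.047]), 'qvel': array([-0.   , -0.001, -0.   ,  0.001, -0.   ,  0.   ]), 'joint_torque': array([ 4.0000e-03, -9.5064e+01, -4.3017e+01,  0.0000e+00,  1.2000e-02,
        0.0000e+00]), 'tcp_pos': array([ 0.261, -0.595,  0.231]), 'orientation': array([ 0.145, -0.145,  0.693, -0.692]), 'ft_force': array([ 0.466,  0.003, -0.376]), 'torque': array([ 0.026, -0.047, -0.036]), 'opening': np.float64(0.086)} 0.0187
top [[0.003, -0.994, 0.105, 0.422], [-1.0, -0.005, -0.016, 0.008], [0.017, -0.105, -0.994, 1.262], [0.0, 0.0, 0.0, 1.0]] 472.7092964490203
chute_mid [([0.507, 0.306, 0.009], 0.85)]
chute_hole [([0.511, 0.306, 0.007], 0.64)]
chute_pin_hole [([0.507, 0.308, 0.008], 0.57)]
chute_inlet []
station_top [([0.575, 0.074, 0.018], 0.35)]
screw_mark [([0.531, -0.222, 0.039], 0.88)]
ejector_face [([0.535, -0.224, 0.04], 0.89)]
lock_pin []
tray [([0.504, 0.219, 0.005], 0.87)]
tote [([0.328, -0.266, 0.004], 0.93)]
side [[-0.877, -0.243, 0.413, 0.067], [-0.48, 0.448, -0.755, 0.908], [-0.002, -0.86, -0.51, 0.656], [0.0, 0.0, 0.0, 1.0]] 476.0027763694796
chute_mid [([0.503, 0.321, 0.014], 0.6), ([0.423, 0.526, 0.021], 0.18)]
chute_hole [([0.505, 0.324, 0.008], 0.56)]
chute_pin_hole [([0.505, 0.32, 0.012], 0.71)]
chute_inlet [([0.504, 0.322, 0.013], 0.74)]
station_top [([0.534, -0.187, 0.044], 0.69)]
screw_mark [([0.531, -0.189, 0.042], 0.92)]
ejector_face [([0.531, -0.187, 0.041], 0.66)]
lock_pin []
tray [([0.48, 0.272, 0.006], 0.65)]
tote [([0.336, -0.266, 0.014], 0.6)]
```

View pics/top0.png

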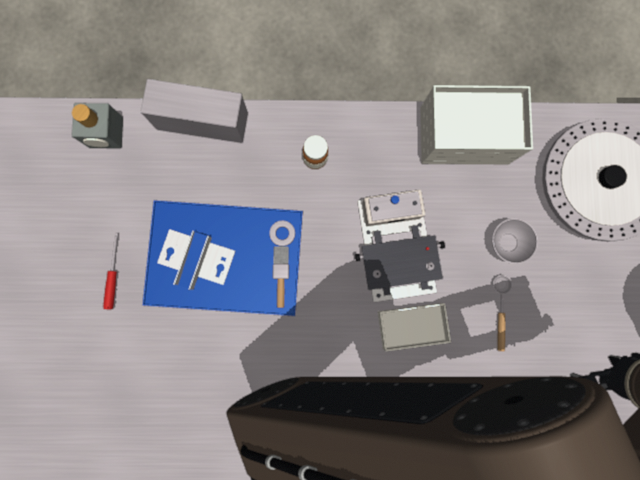

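View pics/side0.png

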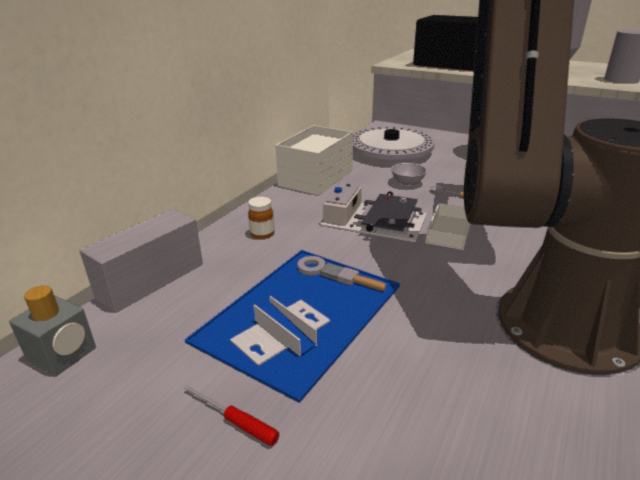

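The top view shows the chute on the tray around (197,258), the carriage with its two screws near (375,270) and (433,268), the red pin at (428,247), and the white ejector at (393,207). The side view agrees. Next I'll fit both accurately.

```bash
python3 - <<'E'
from h import *
c=dict(np.load("top0.npz")); W=world(c)
a=cv2.resize(c["pixels"][190:320,145:305,::-1],None,fx=3.5,fy=3.5,interpolation=cv2.INTER_CUBIC)
b=cv2.resize(c["pixels"][180:310,345:455,::-1],None,fx=3.5,fy=3.5,interpolation=cv2.INTER_CUBIC)
b=cv2.resize(b,(b.shape[1],a.shape[0])); o=np.hstack([a,b]); o=cv2.resize(o,(800,int(o.shape[0]*800/o.shape[1]))); print(o.shape,a.shape,b.shape)
cv2.imwrite("pics/crop1.png",o)
def rect(m,z):
    P=W[m]; k=cv2.minAreaRect((P[:,:2]*1000).astype(np.float32)); print(z,m.sum(),np.round(np.array(k[0]),1),np.round(k[1],1),round(k[2],2),"zmed",np.nanmedian(P[:,2]))
    return P
reg=np.zeros((480,640),bool); reg[215:300,150:245]=1
px=c["pixels"].astype(int)
Z=W[:,:,2]
for lo,hi in((.006,.02),(.03,.06),(.042,.06)): rect(reg&(Z>lo)&(Z<hi),("chute",lo,hi))
whit=reg&(px.min(2)>150)&(Z<.02); rect(whit,"white flange")
reg=np.zeros((480,640),bool); reg[225:300,350:450]=1
m=reg&(abs(Z-.042)<.006)&(px.max(2)<110); rect(cv2.morphologyEx(m.astype(np.uint8),cv2.MORPH_OPEN,np.ones((9,9)))>0,"carriage")
reg[:]=0; reg[180:235,350:440]=1
rect(reg&(Z>.06)&(Z<.085),"ejector top")
# red pin
m=(px[:,:,0]>120)&(px[:,:,1]<70)&(px[:,:,2]<70); m[:, :350]=0; print("red",np.argwhere(m)[:,::-1].mean(0),np.nanmean(W[m],0), m.sum())
E
```

```text
(385, 800, 3) (455, 560, 3) (455, 385, 3)
('chute', 0.006, 0.02) 3340 [512.  302.4] [223.5 252.3] 0.35 zmed 0.008325180564620172
('chute', 0.03, 0.06) 496 [500.8 309.2] [ 46.8 143.7] 72.28 zmed 0.037835062829977506
('chute', 0.042, 0.06) 197 [500.5 309.8] [ 46.7 143.3] 71.79 zmed 0.04797377735389374
white flange 1638 [525.  335.8] [255.  108.1] 67.41 zmed 0.008716340035665016
carriage 1945 [ 497.7 -226.7] [112.1 185.1] 9.56 zmed 0.04270406362419488
ejector top 1546 [ 637.5 -212.2] [ 72.7 150.4] 8.65 zmed 0.07389871414845839
red [427.125 248.125] [ 0.5339238  -0.29994137  0.0479242 ] 8
```

View pics/crop1.png

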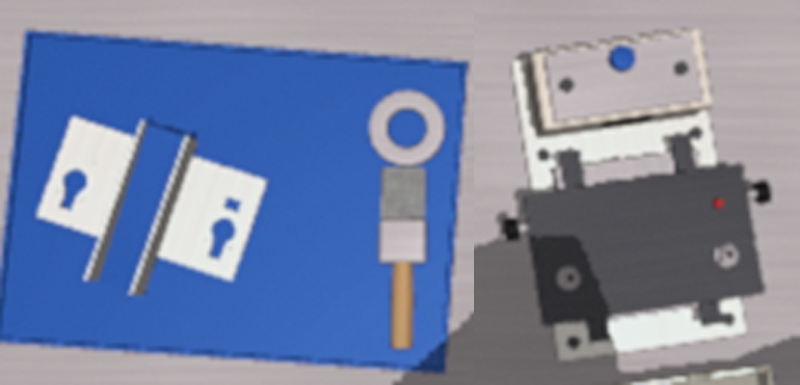

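Both crops are clear: the chute's slots and pin hole put its +x up and to the right (about -18°), and the station's +x points up and slightly left (about +9°). I'll refine both by fitting model outlines to the image edges.

```bash
cat >> h.py <<'E'
from scipy.optimize import minimize
from scipy.ndimage import map_coordinates
def seg(a,b,n=60): return np.linspace(a,b,n)
def proj(c,P):
    T=np.linalg.inv(c["pose"]); Q=P@T[:3,:3].T+T[:3,3]; q=Q@c["intrinsics"].T
    return q[:,:2]/q[:,2:]
def place(P,p,z): 
    a=p[2]; R=np.array([[np.cos(a),-np.sin(a)],[np.sin(a),np.cos(a)]])
    return np.c_[P[:,:2]@R.T*1e-3+np.array(p[:2])*1e-3, z+P[:,2]*1e-3]
def circ(x,y,rad,z): 
    t=np.linspace(0,6.283,40); return np.c_[x+rad*np.cos(t),y+rad*np.sin(t),0*t+z]
CHUTE=np.vstack([seg((-38,y1,4),(-38,y2,4)) for y1,y2 in((-92,-22),(22,92))]+[seg((56,y1,4),(56,y2,4)) for y1,y2 in((-92,-22),(22,92))]
  +[seg((-38,s*92,4),(56,s*92,4)) for s in(1,-1)]+[seg((-75,s*22,44),(70,s*22,44)) for s in(1,-1)]
  +[circ(2,s*70,11,4)[5:-5] for s in(1,-1)])
CARR=np.vstack([seg((s*58,-98,0),(s*58,98,0)) for s in(1,-1)]+[seg((-58,s*98,0),(58,s*98,0)) for s in(1,-1)]+[circ(-20,s*70,8,7) for s in(1,-1)])
EJ=np.vstack([seg((x,-75,0),(x,75,0)) for x in(0,70)]+[seg((0,s*75,0),(70,s*75,0)) for s in(1,-1)])
def fit(c,M,p0,z,sig=(2,1)):
    g0=np.max([np.hypot(cv2.Sobel(ch,5,1,0),cv2.Sobel(ch,5,0,1)) for ch in cv2.split(c["pixels"].astype(np.float32))],0)
    g0=np.minimum(g0,300)
    p=np.array(p0,float)
    for s in sig:
        g=cv2.GaussianBlur(g0,(0,0),s)
        f=lambda d:-map_coordinates(g,proj(c,place(M,p+d*[1,1,.01],z))[:,::-1].T,order=1).mean()
        res=minimize(f,np.zeros(3),method="Nelder-Mead",options=dict(initial_simplex=np.array([[0,0,0],[5,0,0],[0,5,0],[0,0,4]])-1,xatol=.02,fatol=.01))
        p=p+res.x*[1,1,.01]
    return p,-res.fun
E
python3 - <<'E'
from h import *
for n in("top","side"):
    c=dict(np.load(n+"0.npz")); o=c["pixels"][:,:,::-1].copy()
    for nm,M,p0,z in(("chute",CHUTE,(503,309,-.315),.004),("carr",CARR,(498,-227,.16),.042),("ej",EJ,(604,-207,.16),.074)):
        p,s=fit(c,M,p0,z); print(n,nm,np.round(p[:2],1),round(np.degrees(p[2]),2),round(s,1))
        for q in proj(c,place(M,p,z)).round().astype(int): o[q[1],q[0]]=(0,255,0)
    if n=="top": cv2.imwrite("pics/fit0.png",cv2.resize(o[170:320,140:460],None,fx=2.5,fy=2.5,interpolation=cv2.INTER_NEAREST))
R=cv2.Rodrigues(np.zeros(3))[0]
E
```

```text
top chute [503.7 308. ] -17.99 248.6
top carr [ 498.4 -233.9] 8.35 176.6
top ej [ 599.  -210.2] 8.79 181.3
side chute [501.2 309.1] -18.01 225.6
side carr [ 494.4 -228.2] 8.53 140.8
side ej [ 582.  -218.4] 34.57 136.8
```

View pics/fit0.png

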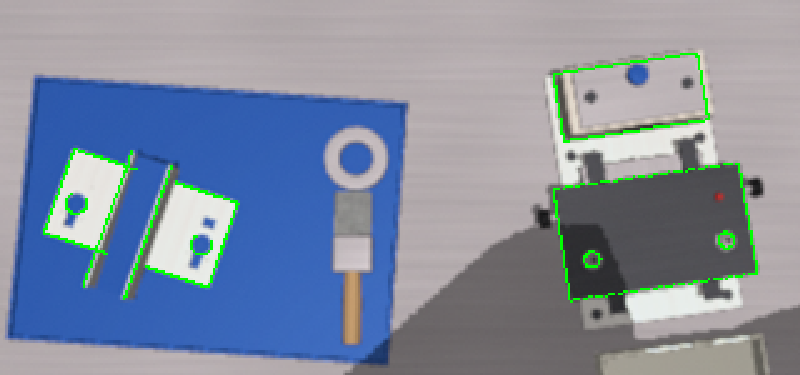

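Emit:
play_rows(
  deltas=[
    [-32,0,-20,-0.12,1],
    [-65,0,-40,-0.24,1],
    [-98,0,-60,-0.36,1],
    [-130,0,-80,-0.48,1],
    [-162,0,-100,-0.6,1],
    [-195,0,-120,-0.72,1],
    [-228,0,-140,-0.84,1],
    [-260,0,-160,-0.96,1],
    [-292,0,-180,-1.08,1],
    [-325,0,-200,-1.2,1],
    [-358,0,-220,-1.32,1],
    [-374,0,-257,-1.44,1],
    [-390,0,-293,-1.56,1],
    [-406,0,-330,-1.68,1],
    [-422,0,-366,-1.8,1],
    [-438,0,-403,-1.92,1],
    [-454,0,-440,-2.04,1],
    [-470,0,-476,-2.16,1],
    [-486,0,-513,-2.28,1],
    [-502,0,-549,-2.4,1],
  ],
)

```text
t: 2.77
tcp_pos: [0.5, 0.1109, 0.2316]
orientation: [0.698, -0.698, 0.113, -0.114]
ft_force: [0.5, 0.1, -0.1]
opening: 0.0853
```

```bash
cat >> h.py <<'E'
from scipy.spatial.transform import Rotation as Ro
def st():
    s=r.read_state(); w,x,y,z=s["orientation"]; R=Ro.from_quat([x,y,z,w]).as_matrix()
    h=np.degrees(np.arctan2(R[1,2],R[0,2]))
    print("t %.2f tcp %s head %.2f tilt %s q6 %.2f F %s M %s open %.4f"%(s["t"],np.round(s["tcp_pos"]*1000,1),h,np.round(R[:2,1],3),s["qpos"][5],np.round(s["ft_force"],1),np.round(s["torque"],2),s["opening"]))
    return np.array(s["tcp_pos"])*1000,R,h
def to(xyz,head=None):
    p,R,h=st(); d=R.T@(np.array(xyz)-p); t=0 if head is None else -np.radians((head-h+180)%360-180)
    print("move",np.round(d,1),"turn",round(t,4))
E
python3 -c "
from h import *
to((502.5,308.5,100),72.0)"
```

```text
t 2.77 tcp [500.  110.9 231.6] head 71.50 tilt [0.001 0.   ] q6 -1.09 F [ 0.5  0.1 -0.1] M [ 0.06 -0.    0.01] open 0.0853
move [-60.4 131.6 188.1] turn -0.0087
```

Emit:
play_rows(
  deltas=[
    [-10,10,31,-0.009,1],
    [-20,30,62,-0.009,1],
    [-30,50,94,-0.009,1],
    [-40,70,125,-0.009,1],
    [-50,90,156,-0.009,1],
    [-60.4,115,188,-0.009,1],
    [-60.4,131,188,-0.009,1],
    [-60.4,131,188,-0.009,1],
    [-60.4,131,188,-0.009,1],
  ],
)

```text
t: 3.52
tcp_pos: [0.5017, 0.3081, 0.1]
orientation: [-0.698, 0.699, -0.111, 0.11]
ft_force: [0.4, -0.4, -0.1]
opening: 0.0855
```

```bash
python3 - <<'E'
from h import *
to((502.5,308.5,13),72.0)
c=r.camera("top"); save(c,"hover.png",(120,150,320,320),3)
p,s=fit(c,CHUTE,(503.7,308,-.314),.004); print(p,s)
E
```

```text
t 3.52 tcp [501.7 308.1 100. ] head 72.07 tilt [-0.001 -0.001] q6 -0.76 F [ 0.4 -0.4 -0.1] M [-0.01 -0.02 -0.  ] open 0.0855
move [ 0.7 87.   0.8] turn 0.0012
[ 5.04220650e+02  3.07973661e+02 -3.22395111e-01] 138.97366333007812
```

View pics/hover.png

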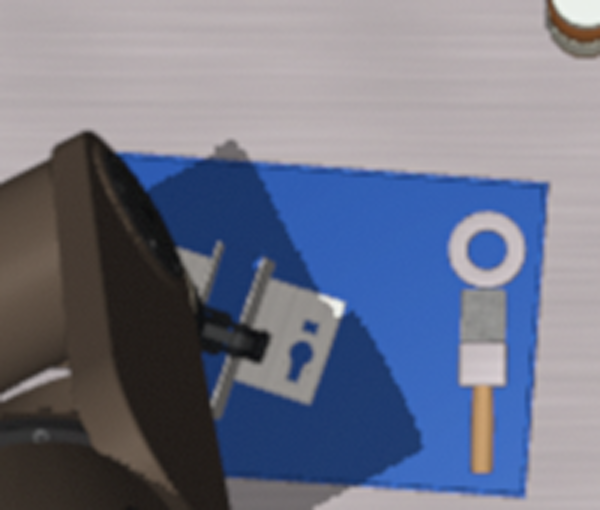

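The gripper straddles the trough: its right finger, near (250,340) in the crop, is outside the right wall, and the left side is hidden by the arm. Now I'll go down and close.

Emit:
play_rows(
  deltas=[
    [0.7,25,0.8,0,1],
    [0.7,50,0.8,0,1],
    [0.7,70,0.8,0,1],
    [0.7,82,0.8,0,1],
    [0.7,86.5,0.8,0,1],
    [0.7,86.5,0.8,0,1],
  ],
)

```text
t: 4.07
tcp_pos: [0.5037, 0.3078, 0.0148]
orientation: [-0.698, 0.698, -0.111, 0.111]
ft_force: [1.0, -0.5, 0.8]
opening: 0.0855
```

Emit:
play_rows(
  deltas=[
    [0,0,0,0,-1],
    [0,0,0,0,-1],
    [0,0,0,0,-1],
    [0,0,0,0,-1],
    [0,0,0,0,-1],
    [0,0,0,0,-1],
    [0,0,0,0,-1],
    [0,0,0,0,-1],
    [0,0,0,0,-1],
    [0,0,0,0,-1],
  ],
  grip_force=45,
)

```text
t: 4.9
tcp_pos: [0.5042, 0.3081, 0.016]
orientation: [0.699, -0.698, 0.11, -0.111]
ft_force: [0.3, -1.9, 11.1]
opening: 0.0439
```

```bash
python3 -c "
from h import *
st()"
```

```text
t 4.90 tcp [504.2 308.1  16. ] head 71.97 tilt [0.001 0.   ] q6 -0.76 F [ 0.3 -1.9 11.1] M [-0.72  0.28 -0.06] open 0.0439
```

Emit:
play_rows(
  deltas=[
    [0,-5,0,0,-1],
    [0,-20,0,0,-1],
    [0,-45,0,0,-1],
    [0,-75,0,0,-1],
    [0,-105,0,0,-1],
    [0,-125,0,0,-1],
    [0,-135,0,0,-1],
    [0,-135,0,0,-1],
  ],
)

```text
t: 5.57
tcp_pos: [0.505, 0.3086, 0.1533]
orientation: [0.699, -0.697, 0.109, -0.112]
ft_force: [0.5, 0.4, -4.8]
opening: 0.0434
```

```bash
python3 -c "
from h import *
to((475.3,-234.2,150),98.45)"
```

```text
t 5.57 tcp [505.  308.6 153.3] head 71.98 tilt [0.004 0.002] q6 -0.76 F [ 0.5  0.4 -4.8] M [ 0.04 -0.04  0.01] open 0.0434
move [ 139.7    2.1 -525.4] turn -0.4621
```

Emit:
play_rows(
  deltas=[
    [3,0,-10,-0.01,-1],
    [9,0,-35,-0.03,-1],
    [17,0,-65,-0.06,-1],
    [26,0,-98,-0.09,-1],
    [35,0,-132,-0.12,-1],
    [44,0,-166,-0.15,-1],
    [53,0,-200,-0.18,-1],
    [62,0,-234,-0.21,-1],
    [71,0,-268,-0.24,-1],
    [80,0,-302,-0.27,-1],
    [89,0,-336,-0.3,-1],
    [98,0,-370,-0.33,-1],
    [107,0,-404,-0.36,-1],
    [116,0,-437,-0.39,-1],
    [125,0,-470,-0.42,-1],
    [133,0,-500,-0.445,-1],
    [138,0,-518,-0.457,-1],
    [139.7,0,-525.4,-0.462,-1],
    [139.7,0,-525.4,-0.462,-1],
    [139.7,0,-525.4,-0.462,-1],
  ],
)

```text
t: 7.23
tcp_pos: [0.4745, -0.2336, 0.151]
orientation: [0.706, -0.704, -0.053, 0.051]
ft_force: [-1.0, 0.7, -5.4]
opening: 0.0436
```

```bash
cat > look.py <<'E'
from h import *
import sys
tag=sys.argv[1]; zoff=float(sys.argv[2])  # underside z = tcp z - zoff
p,R,h=st(); z=(p[2]-zoff)/1000
o=[]
for n,box in(("top",(330,170,470,320)),("side",(300,130,480,260))):
    c=r.camera(n); q,s=fit(c,CHUTE,(p[0],p[1],np.radians(h-90)),z)
    print(n,"chute",np.round(q[:2],1),round(np.degrees(q[2]),2),round(s,1),"minus tcp",np.round(q[:2]-p[:2],1))
    im=c["pixels"][:,:,::-1].copy()
    if len(sys.argv)>3:
        for u in proj(c,place(CHUTE,q,z)).round().astype(int): im[u[1],u[0]]=(0,255,0)
    a=im[box[1]:box[3],box[0]:box[2]]; o.append(cv2.resize(a,(int(a.shape[1]*450/a.shape[0]),450),interpolation=cv2.INTER_CUBIC))
o=np.hstack(o); o=cv2.resize(o,(800,int(o.shape[0]*800/o.shape[1]))); cv2.imwrite(f"pics/{tag}.png",o)
E
python3 look.py hov1 12 1
```

```text
t 7.23 tcp [ 474.5 -233.6  151. ] head 98.38 tilt [0.003 0.003] q6 -2.24 F [-1.   0.7 -5.4] M [0.09 0.05 0.02] open 0.0436
top chute [ 466.  -232.8] 1.73 105.6 minus tcp [-8.4  0.8]
side chute [ 491.8 -245.8] 32.9 89.4 minus tcp [ 17.3 -12.1]
```

View pics/hov1.png

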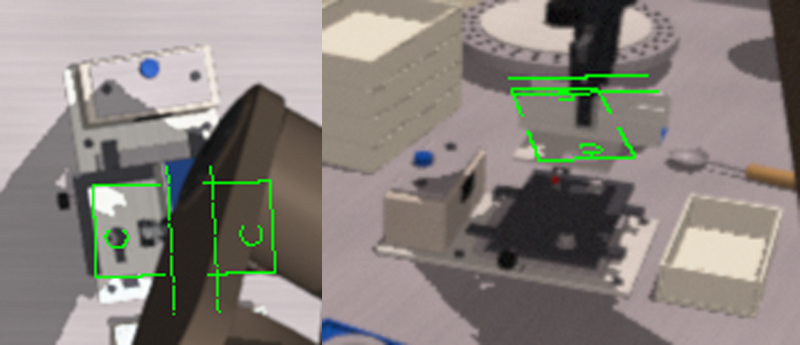

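From above the arm hides the chute's right half, so the full-model fit locked onto the wrong edges; the side fit failed too. I'll lower to about 10 mm above the heads and fit only the visible left (+y) half, with the angle fixed by the jaws.

Emit:
play_rows(
  deltas=[
    [0,10,0,0,-1],
    [0,25,0,0,-1],
    [0,42,0,0,-1],
    [0,58,0,0,-1],
    [0,67,0,0,-1],
    [0,71,0,0,-1],
    [0,71,0,0,-1],
    [0,71,0,0,-1],
  ],
)

```text
t: 8.0
tcp_pos: [0.4753, -0.2325, 0.0806]
orientation: [0.706, -0.704, -0.054, 0.051]
ft_force: [-0.9, -0.4, -5.1]
opening: 0.0435
```

```bash
cat > look2.py <<'E'
from h import *
import sys
tag=sys.argv[1]; zoff=float(sys.argv[2])
KEY=np.vstack([circ(2,70,11,4)[3:-3][:17],circ(2,70,11,4)[3:-3][19:],seg((-8,75.5,4),(-20,75.5,4),15),seg((-8,64.5,4),(-20,64.5,4),15)])
HALF=np.vstack([seg((-38,50,4),(-38,92,4)),seg((56,35,4),(56,92,4)),seg((-38,92,4),(56,92,4)),KEY])
p,R,h=st(); z=(p[2]-zoff)/1000; ang=np.radians(h-90)
def fitxy(c,M,p0,z,ang,sig=(2.5,1)):
    g0=np.max([np.hypot(cv2.Sobel(ch,5,1,0),cv2.Sobel(ch,5,0,1)) for ch in cv2.split(c["pixels"].astype(np.float32))],0)
    g0=np.minimum(g0,300); p=np.array(p0,float)
    for s in sig:
        g=cv2.GaussianBlur(g0,(0,0),s)
        f=lambda d:-map_coordinates(g,proj(c,place(M,(*(p+d),ang),z))[:,::-1].T,order=1).mean()
        G=[(f(np.array([a,b])),a,b) for a in np.arange(-8,8.1,2) for b in np.arange(-8,8.1,2)] if s>2 else [(0,0,0)]
        b=min(G); p=p+minimize(f,b[1:],method="Nelder-Mead").x
    return p,-f(np.zeros(2))
if __name__=="__main__":
    o=[]
    for n,box in(("top",(330,170,470,320)),("side",(320,150,480,270))):
        c=r.camera(n); np.savez(tag+n+".npz",**{k:c[k] for k in("pixels","z_map","intrinsics","pose")})
        im=c["pixels"][:,:,::-1].copy()
        q,s=fitxy(c,HALF,p[:2],z,ang); print(n,"chute",np.round(q,1),round(s,1),"minus tcp (chute frame)",np.round(Ro.from_euler("z",-ang).as_matrix()[:2,:2]@(q-p[:2]),1))
        for u in proj(c,place(HALF,(*q,ang),z)).round().astype(int): im[u[1],u[0]]=(0,255,0)
        a=np.hstack([im,c["pixels"][:,:,::-1]])[box[1]:box[3],box[0]:box[2]] 
        o.append(cv2.resize(a,(int(a.shape[1]*450/a.shape[0]),450),interpolation=cv2.INTER_CUBIC))
    o=np.hstack(o); o=cv2.resize(o,(800,int(o.shape[0]*800/o.shape[1]))); cv2.imwrite(f"pics/{tag}.png",o)
    for n in("top","side"):
        c=dict(np.load(n+"0.npz"))
        for nm,M,zz in(("edges",CARR[:240],.042),("screws",CARR[240:],.042)):
            q,s=fitxy(c,M,(498,-231),zz,np.radians(8.45)); print(n,nm,np.round(q,1),round(s,1))
E
python3 look2.py hov2 12
```

```text
t 8.00 tcp [ 475.3 -232.5   80.6] head 98.49 tilt [0.003 0.003] q6 -2.24 F [-0.9 -0.4 -5.1] M [-0.01 -0.03 -0.02] open 0.0435
top chute [ 474.5 -232.3] 186.2 minus tcp (chute frame) [-0.8  0.4]
side chute [ 472.1 -224.3] 155.8 minus tcp (chute frame) [-1.9  8.6]
top edges [ 498.6 -233.9] 187.6
top screws [ 496.9 -232. ] 147.8
side edges [ 494.4 -227.4] 150.1
side screws [ 494. -231.] 115.7
```

View pics/hov2.png

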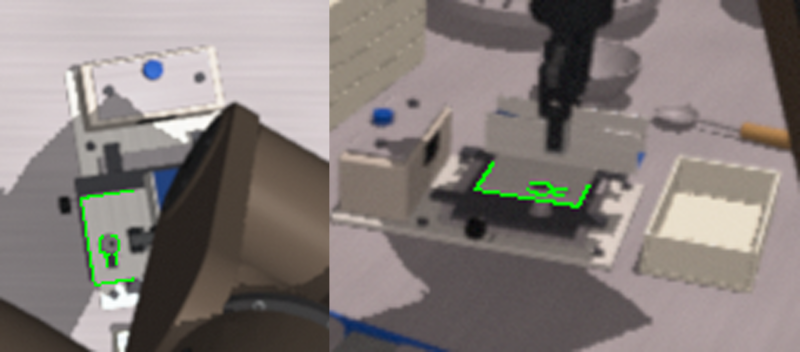

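```bash
cat > v.py <<'E'
from look2 import *
import look2
A=np.radians(8.45)
t0=dict(np.load("top0.npz")); t2=dict(np.load("hov2top.npz"))
def tile(c,ctr,items,S=12,H=11):
    u0,v0=np.round(ctr).astype(int); a=c["pixels"][v0-H:v0+H+1,u0-H:u0+H+1,::-1]
    a=cv2.convertScaleAbs(a,alpha=1.4); a=cv2.resize(a,None,fx=S,fy=S,interpolation=cv2.INTER_CUBIC)
    for P,col in items:
        q=((proj(c,P)-[u0-H,v0-H]+.5)*S).round().astype(np.int32); cv2.polylines(a,[q.reshape(-1,1,2)],False,col,1)
    return a
E_,S_=(498.6,-233.9,A),(496.9,-232.0,A)
def heads(y): return [(place(circ(-20,y,8,7),k,.042),col) for k,col in((E_,(0,0,255)),(S_,(0,255,0)))]
L=proj(t0,place(np.array([[-20,70,7.]]),S_,.042))[0]; Rr=proj(t0,place(np.array([[-20,-70,7.]]),S_,.042))[0]
ch=(474.5,-232.3,A); hole=place(circ(2,70,11,4),ch,.0686)
Pn=proj(t0,place(np.array([[26,-70,7.]]),S_,.042))[0]
pin=[(place(circ(26,-70,4,7),k,.042),col) for k,col in((E_,(0,0,255)),(S_,(0,255,0)))]
im=np.vstack([np.hstack([tile(t0,L,heads(70)),tile(t0,Rr,heads(-70))]),np.hstack([tile(t2,proj(t2,hole).mean(0),heads(70)+[(hole,(255,255,0))]),tile(t0,Pn,pin)])])
cv2.imwrite("pics/v.png",im); print(im.shape)
E
python3 v.py 2>&1 | tail -1
```

```text
IndexError: list index out of range
```

```bash
python3 v.py x 12 2>&1 | tail -1
```

```text
(552, 552, 3)
```

View pics/v.png

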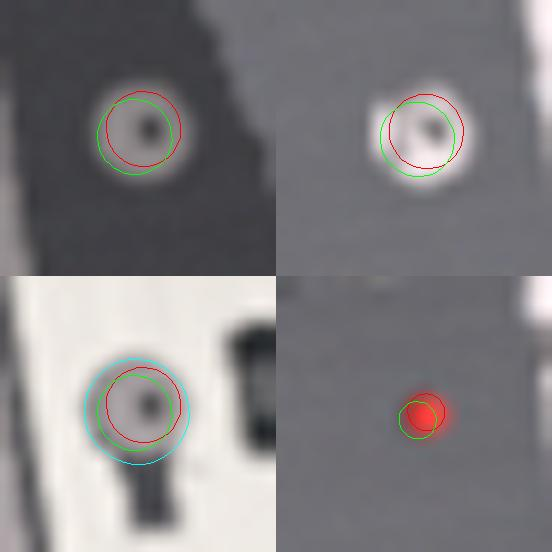

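The outlines fitted to the carriage edges (red) match the screw heads and the pin; the screw-only fit (green) is about 2 mm off. The keyhole (cyan) therefore sits about 4-5 mm too far to +y, so I'll shift the chute and move lower.

```bash
python3 -c "
from h import *
to((477.1,-237.4,70),98.45)"
```

```text
t 8.10 tcp [ 475.6 -233.    81.2] head 98.47 tilt [0.004 0.002] q6 -2.24 F [-0.3  0.  -4.9] M [-0.03  0.02  0.  ] open 0.0431
move [ 0.8 11.1 -4.6] turn 0.0004
```

Emit:
play_rows(
  deltas=[
    [0.4,2,-2,0,-1],
    [0.8,4,-4.6,0,-1],
    [0.8,7,-4.6,0,-1],
    [0.8,10,-4.6,0,-1],
    [0.8,11,-4.6,0,-1],
    [0.8,11,-4.6,0,-1],
  ],
)

```text
t: 8.6
tcp_pos: [0.4768, -0.2372, 0.0697]
orientation: [0.706, -0.704, -0.054, 0.051]
ft_force: [-0.7, 0.2, -5.0]
opening: 0.0434
```

```bash
sed -i 's/t2=dict(np.load("hov2top.npz"))/t2=r.camera("top")/; s/^ch=.*/p,R,h=st(); uz=(p[2]-12)\/1000; q,s=fitxy(t2,HALF,p[:2],uz,np.radians(h-90)); ch=(*q,np.radians(h-90)); hole=place(circ(2,70,11,4),ch,uz); print("fit",np.round(q,1),s,"minus tcp",np.round(q-p[:2],1))/' v.py; python3 v.py x 12; python3 -c "
from h import *
for i in range(5):
    c=r.camera('side'); st()"
```

```text
t 8.60 tcp [ 476.8 -237.2   69.7] head 98.47 tilt [0.004 0.003] q6 -2.25 F [-0.7  0.2 -5. ] M [-0.01 -0.    0.01] open 0.0434
t 8.65 tcp [ 476.9 -237.2   69.9] head 98.47 tilt [0.004 0.003] q6 -2.25 F [-0.2  0.4 -4.5] M [-0.03  0.07 -0.  ] open 0.0430
fit [ 476.1 -236.8] 192.43724 minus tcp [-0.8  0.4]
(552, 552, 3)
t 8.70 tcp [ 477.  -237.3   70. ] head 98.48 tilt [0.004 0.002] q6 -2.25 F [-0.3 -0.1 -5. ] M [ 0.02  0.01 -0.  ] open 0.0433
t 8.75 tcp [ 477.1 -237.3   70.1] head 98.48 tilt [0.004 0.002] q6 -2.25 F [-0.4 -0.1 -5.2] M [ 0.03  0.04 -0.02] open 0.0433
t 8.80 tcp [ 477.1 -237.3   70.2] head 98.48 tilt [0.004 0.002] q6 -2.25 F [ 0.1  0.4 -4.9] M [0.03 0.01 0.04] open 0.0433
t 8.85 tcp [ 477.1 -237.4   70.2] head 98.48 tilt [0.004 0.002] q6 -2.25 F [-0.2  0.1 -4.8] M [-0.05  0.05  0.01] open 0.0438
t 8.90 tcp [ 477.2 -237.3   70.2] head 98.48 tilt [0.004 0.002] q6 -2.25 F [ 0.3  0.3 -4.9] M [ 0.01  0.05 -0.02] open 0.0433
```

View pics/v.png

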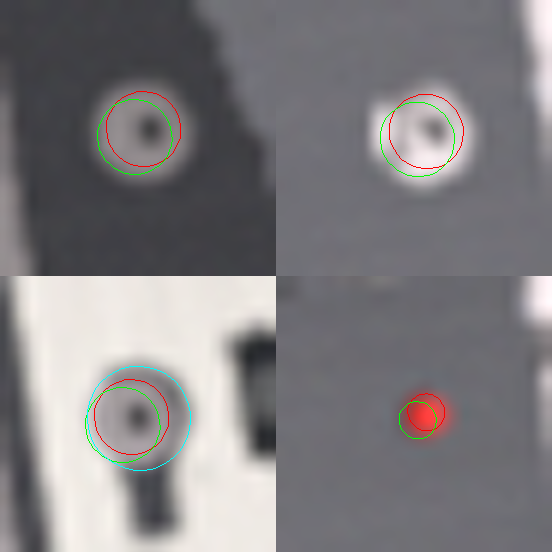

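The hole (cyan) now sits concentric with the head, allowing for about 8 px of parallax in the enlarged tile. Next I'll descend slowly past the head tops and feel for contact.

Emit:
play_rows(
  deltas=[
    [0,1,0,0,-1],
    [0,2,0,0,-1],
    [0,3,0,0,-1],
    [0,4,0,0,-1],
    [0,5,0,0,-1],
    [0,6,0,0,-1],
    [0,7,0,0,-1],
    [0,8,0,0,-1],
    [0,9,0,0,-1],
    [0,9,0,0,-1],
  ],
)

```text
t: 9.73
tcp_pos: [0.4771, -0.2372, 0.061]
orientation: [0.706, -0.704, -0.054, 0.051]
ft_force: [-0.3, -0.2, -4.8]
opening: 0.0433
```

```bash
python3 -c "
from h import *
st()"
```

```text
t 9.73 tcp [ 477.1 -237.2   61. ] head 98.48 tilt [0.004 0.002] q6 -2.25 F [-0.3 -0.2 -4.8] M [-0.01  0.08 -0.03] open 0.0433
```

Emit:
play_rows(
  deltas=[
    [0,1,0,0,-1],
    [0,2,0,0,-1],
    [0,3,0,0,-1],
    [0,4,0,0,-1],
    [0,4.8,0,0,-1],
    [0,4.8,0,0,-1],
  ],
)

```text
t: 10.23
tcp_pos: [0.4772, -0.2373, 0.0561]
orientation: [0.706, -0.704, -0.054, 0.051]
ft_force: [-0.5, -0.7, -3.7]
opening: 0.0434
```

Emit:
play_rows(
  deltas=[
    [0,0.5,0,0,-1],
    [0,1,0,0,-1],
    [0,1,0,0,-1],
  ],
)

```text
t: 10.48
tcp_pos: [0.4771, -0.2373, 0.055]
orientation: [0.706, -0.704, -0.054, 0.051]
ft_force: [-0.8, -0.8, -3.3]
opening: 0.0435
```

```bash
python3 -c "
from h import *
st()"
```

```text
t 10.48 tcp [ 477.1 -237.3   55. ] head 98.48 tilt [0.004 0.002] q6 -2.25 F [-0.8 -0.8 -3.3] M [-0.09 -0.07  0.04] open 0.0435
```

Emit:
play_rows(
  deltas=[
    [0,0.5,0,0,-1],
    [0,0.8,0,0,-1],
    [0,0.8,0,0,-1],
  ],
)

```text
t: 10.73
tcp_pos: [0.4772, -0.2373, 0.0542]
orientation: [0.706, -0.704, -0.054, 0.051]
ft_force: [-0.7, -0.0, -4.3]
opening: 0.0436
```

Emit:
play_rows(
  deltas=[
    [0,0.4,0,0,-1],
    [0,0.7,0,0,-1],
    [0,0.7,0,0,-1],
  ],
)

```text
t: 10.98
tcp_pos: [0.4773, -0.2373, 0.0539]
orientation: [0.706, -0.705, -0.054, 0.051]
ft_force: [-1.7, 3.9, 6.8]
opening: 0.0431
```

```bash
python3 -c "
from h import *
st()"
```

```text
t 10.98 tcp [ 477.3 -237.3   53.9] head 98.48 tilt [0.005 0.002] q6 -2.25 F [-1.7  3.9  6.8] M [-0.22  0.43 -0.08] open 0.0431
```

Contact at TCP z 53.9 mm, which matches the expected flat height of 54, with about 11 N of extra load. I'll take some load off and slide along station +x, which is the tool's +x.

Emit:
play_rows(
  deltas=[
    [0,-0.1,0,0,-1],
    [1,-0.1,0,0,-1],
    [2,-0.1,0,0,-1],
    [3,-0.1,0,0,-1],
    [4,-0.1,0,0,-1],
    [5,-0.1,0,0,-1],
    [6,-0.1,0,0,-1],
  ],
)

```text
t: 11.57
tcp_pos: [0.4832, -0.2363, 0.054]
orientation: [0.706, -0.705, -0.054, 0.051]
ft_force: [-3.7, -0.2, -0.4]
opening: 0.0433
```

```bash
python3 -c "
from h import *
st()"
```

```text
t 11.57 tcp [ 483.2 -236.3   54. ] head 98.48 tilt [0.004 0.002] q6 -2.24 F [-3.7 -0.2 -0.4] M [-0.57  0.61 -0.21] open 0.0433
```

Emit:
play_rows(
  deltas=[
    [1,0,0,0,-1],
    [2,0,0,0,-1],
    [3,0,0,0,-1],
    [4,0,0,0,-1],
    [5,0,0,0,-1],
    [6,0,0,0,-1],
    [6,0,0,0,-1],
  ],
)

```text
t: 12.15
tcp_pos: [0.4895, -0.2354, 0.0541]
orientation: [0.706, -0.705, -0.054, 0.051]
ft_force: [-1.6, 1.2, 0.4]
opening: 0.0431
```

Emit:
play_rows(
  deltas=[
    [1,0,0,0,-1],
    [2,0,0,0,-1],
    [3,0,0,0,-1],
    [4,0,0,0,-1],
    [4,0,0,0,-1],
  ],
)

```text
t: 12.57
tcp_pos: [0.4937, -0.2348, 0.0541]
orientation: [0.706, -0.705, -0.054, 0.051]
ft_force: [-1.6, 0.1, 0.1]
opening: 0.0436
```

```bash
python3 -c "
from h import *
st()"
```

```text
t 12.57 tcp [ 493.7 -234.8   54.1] head 98.49 tilt [0.005 0.002] q6 -2.23 F [-1.6  0.1  0.1] M [-0.28  0.25 -0.11] open 0.0436
```

Emit:
play_rows(
  deltas=[
    [0.6,0,0,0,-1],
    [1.2,0,0,0,-1],
    [1.8,0,0,0,-1],
    [2.4,0,0,0,-1],
    [3,0,0,0,-1],
    [3,0,0,0,-1],
  ],
)

```text
t: 13.07
tcp_pos: [0.4971, -0.2344, 0.0542]
orientation: [0.706, -0.705, -0.054, 0.05]
ft_force: [1.0, 0.1, -1.5]
opening: 0.0437
```

Emit:
play_rows(
  deltas=[
    [0.4,0,0,0,-1],
    [0.8,0,0,0,-1],
    [1.1,0,0,0,-1],
    [1.1,0,0,0,-1],
  ],
)

```text
t: 13.4
tcp_pos: [0.4981, -0.2342, 0.0541]
orientation: [0.706, -0.705, -0.054, 0.05]
ft_force: [-1.8, -0.4, -1.9]
opening: 0.0437
```

```bash
python3 -c "
from h import *
st()"
```

```text
t 13.40 tcp [ 498.1 -234.2   54.1] head 98.49 tilt [0.005 0.002] q6 -2.22 F [-1.8 -0.4 -1.9] M [-0.24  0.33 -0.12] open 0.0437
```

Now at 21.2 mm of travel. I'll take small steps from here until it reaches the stop.

Emit:
play_rows(
  deltas=[
    [0.3,0,0,0,-1],
    [0.6,0,0,0,-1],
    [0.6,0,0,0,-1],
  ],
)

```text
t: 13.65
tcp_pos: [0.4985, -0.2341, 0.0541]
orientation: [0.706, -0.705, -0.054, 0.051]
ft_force: [-2.7, -0.6, -2.2]
opening: 0.0434
```

Emit:
play_rows(
  deltas=[
    [0.3,0,0,0,-1],
    [0.6,0,0,0,-1],
    [0.6,0,0,0,-1],
  ],
)

```text
t: 13.9
tcp_pos: [0.4986, -0.2341, 0.054]
orientation: [0.706, -0.704, -0.054, 0.051]
ft_force: [-5.9, -2.7, -1.1]
opening: 0.0435
```

```bash
python3 -c "
from h import *
st()"
```

```text
t 13.90 tcp [ 498.6 -234.1   54. ] head 98.51 tilt [0.004 0.002] q6 -2.22 F [-5.9 -2.7 -1.1] M [-0.89  1.12 -0.03] open 0.0435
```

Emit:
play_rows(
  deltas=[
    [0.4,0,0,0,-1],
    [0.8,0,0,0,-1],
    [0.8,0,0,0,-1],
  ],
)

```text
t: 14.15
tcp_pos: [0.4987, -0.234, 0.054]
orientation: [0.706, -0.704, -0.054, 0.052]
ft_force: [-8.6, -4.9, 1.2]
opening: 0.0436
```

```bash
python3 - <<'E'
from h import *
st()
o=[]
for n,b,S in(("top",(350,180,450,300),4),("side",(330,160,450,260),4.8)):
    c=r.camera(n); a=c["pixels"].astype(int)
    m=(a[:,:,0]>110)&(a[:,:,1]<80)&(a[:,:,2]<80); m[:, :350]=0; m[:150]=0; m[300:]=0
    print(n,"red px",m.sum(),np.argwhere(m)[:,::-1].mean(0) if m.any() else None, np.nanmean(world(c)[m],0) if m.any() else "")
    o.append(cv2.resize(c["pixels"][b[1]:b[3],b[0]:b[2],::-1],(400,480),interpolation=cv2.INTER_CUBIC))
cv2.imwrite("pics/home1.png",np.hstack(o))
E
```

```text
t 14.15 tcp [ 498.7 -234.    54. ] head 98.53 tilt [0.003 0.002] q6 -2.22 F [-8.6 -4.9  1.2] M [-1.23  1.42 -0.06] open 0.0436
top red px 0 None 
side red px 0 None
```

View pics/home1.png

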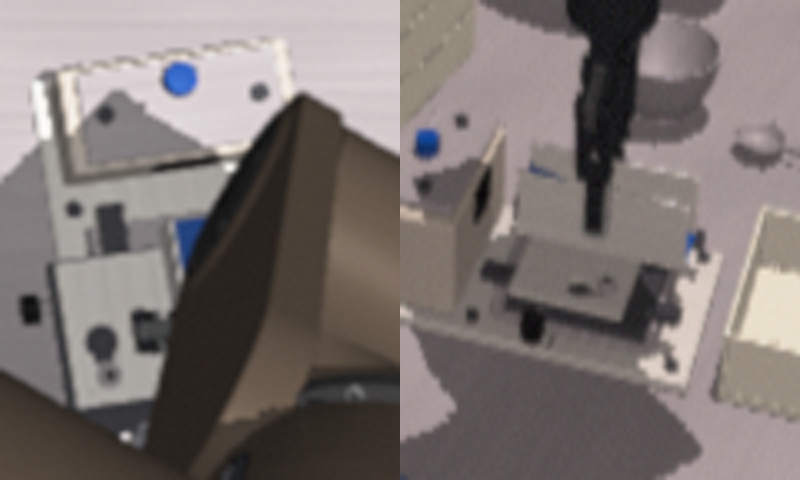

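The screw sits in the slot's closed end at about (110,375) in the top half of the picture. The stop is rigid: 0.7 mm more command gave no motion and about 10 N. The pin is hidden behind the arm, so I'll relax the push, open the fingers slightly, back away upwards and check.

Emit:
play_rows(
  deltas=[
    [0,0,0,0,-1],
    [0,0,0,0,-1],
    [0,0,0,0,0.4],
    [0,0,0,0,0.4],
    [0,0,0,0,0.4],
    [0,0,0,0,0.4],
    [0,0,0,0,0.4],
    [0,0,0,0,0.4],
  ],
)

```text
t: 14.92
tcp_pos: [0.4988, -0.234, 0.0541]
orientation: [0.706, -0.704, -0.054, 0.051]
ft_force: [0.4, 0.5, 0.5]
opening: 0.0597
```

```bash
python3 -c "
from h import *
st()"
```

```text
t 14.92 tcp [ 498.8 -234.    54.1] head 98.52 tilt [0.003 0.002] q6 -2.22 F [0.4 0.5 0.5] M [ 0.03 -0.01  0.03] open 0.0597
```

Released with no residual force. Next: straight up, then aside towards the robot's left so the station is in view.

Emit:
play_rows(
  deltas=[
    [0,-8,0,0,0.4],
    [0,-25,0,0,0.4],
    [0,-55,0,0,0.4],
    [0,-90,0,0,0.4],
    [0,-125,0,0,0.4],
    [0,-150,0,0,0.4],
    [0,-155,30,0,0.4],
    [0,-155,65,0,0.4],
    [0,-155,105,0,0.4],
    [0,-155,145,0,0.4],
    [0,-155,185,0,0.4],
    [0,-155,225,0,0.4],
    [0,-155,265,0,0.4],
    [0,-155,305,0,0.4],
    [0,-155,345,0,0.4],
    [0,-155,385,0,0.4],
    [0,-155,410,0,0.4],
    [0,-155,420,0,0.4],
    [0,-155,420,0,0.4],
  ],
)

```text
t: 16.5
tcp_pos: [0.4357, 0.1829, 0.2103]
orientation: [0.706, -0.704, -0.055, 0.052]
ft_force: [-0.2, -0.2, 0.2]
opening: 0.0599
```

```bash
python3 - <<'E'
from h import *
st()
o=[]
for n,b in(("top",(345,180,445,300)),("side",(330,160,450,260))):
    c=r.camera(n); a=c["pixels"].astype(int)
    m=(a[:,:,0]>90)&(a[:,:,1]<.6*a[:,:,0])&(a[:,:,2]<.6*a[:,:,0]); m[:, :350]=0; m[:, 470:]=0; m[:150]=0; m[290:]=0
    print(n,"red px",m.sum(),np.argwhere(m)[:,::-1].mean(0) if m.any() else None, np.nanmean(world(c)[m],0) if m.any() else "")
    o.append(cv2.resize(c["pixels"][b[1]:b[3],b[0]:b[2],::-1],(400,480),interpolation=cv2.INTER_CUBIC))
    if n=="top":
        q,s=fit(c,CHUTE,(498,-234,.1475),.042); print("chute",np.round(q[:2],1),np.degrees(q[2]),s)
        t0=dict(np.load("top0.npz")); print("pin0 px", proj(c,place(np.array([[26,-70,7.]]),(498.3,-234,.1475),.042)), "moved?",[ (k,np.round(r.look_for(k,c)[0]["xyz"],3)) for k in("tote","bowl","dosing_ring","jar") if r.look_for(k,c)])
cv2.imwrite("pics/end1.png",np.hstack(o))
E
```

```text
t 16.50 tcp [435.7 182.9 210.3] head 98.69 tilt [0.004 0.003] q6 -1.39 F [-0.2 -0.2  0.2] M [-0.   -0.01 -0.01] open 0.0599
top red px 8 [427.125 248.125] [ 0.53394695 -0.30000744  0.04767247]
chute [ 498.1 -233.6] 8.517056683221488 238.11683654785156
pin0 px [[427.02514944 247.93866853]] moved? [('tote', array([ 0.324, -0.268,  0.004])), ('bowl', array([ 0.558, -0.539,  0.018])), ('dosing_ring', array([0.576, 0.077, 0.017])), ('jar', array([ 0.769, -0.006,  0.102]))]
side red px 0 None
```

View pics/end1.png

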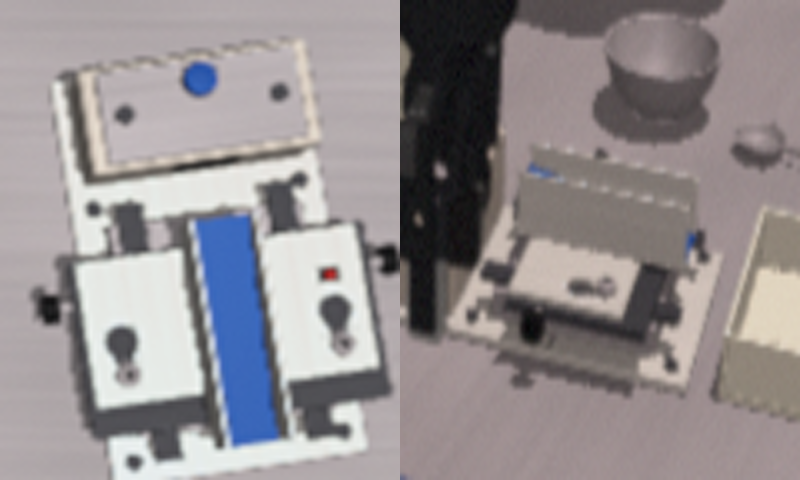

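The final picture shows both screws in their slot ends at (125,375) and (343,345), and the flange lying flat. The red pin is visible in its hole at (330,273), at the same image position and depth as when it stood free. Handing in.

```bash
python3 -c "
from h import *
print(r.hand_in())"
```

```text
the job is handed in; nothing more can be done
None
```

The chute is refitted and handed in at about 16.6 s of the 54 s allowed: both screws are at the ends of their slots and the red lock pin is up through its hole.

- **Seating:** I gripped the trough walls and lined the keyholes up with the screw heads from the top camera. The flange went over both heads without touching and came to rest at the expected height, with about 11 N of extra load at contact. Backing that off, I slid it about 22 mm towards the ejector head, at up to about 4 N, until it met a rigid stop. There, 0.7 mm more command gave no motion and about 10 N. I relaxed the push, let go with no force left on the tool, and moved the arm clear.
- **Home position:** the final top-camera fit puts the chute at (498.1, -233.6) mm, 8.5°. The carriage centre measured beforehand was (498.6, -233.9) mm, 8.4°.
- **Lock pin:** the pin's image position is unchanged and its depth is within 0.3 mm of when it stood free, so I judge it fully up.
- **Other items:** the tote read within 4 mm of its first position, inside the camera's error. I did not compare the other loose items before and after, but the arm stayed clear of them.

**Checks that disagreed or failed:**
- The side camera placed things about 4–8 mm differently from the top camera, so I relied on the top view.
- The first two fits of the held chute failed because the arm hid part of it, so I refitted on the half that showed.
- The side view could not see the pin, so the pin check rests on the top camera alone.

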